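Hold the test tweezers at the marked gap for the meter's open correction

ROBOT

A 6-joint arm with a two-finger parallel gripper is mounted at the origin on a cart in front of the work surface, level with it; the furniture and walls round the work are solid. World frame = base frame: x ahead of the robot, y to its left, z up, the work surface at z = 0. Lengths are in mm, angles in rad, forces in N, time in s.
With the tool pointing down it reaches from about 300 to 775 mm from the base axis. Payload 14.6 kg.
Tool frame: the origin (TCP) lies between the finger pads; the fingertips stand manip.tip_reach ahead of it and the grasp point (between the pads) lies 5 mm behind it (manip.tip_reach is the distance from the TCP to the fingertips, in mm); z points along the fingers, y is the line along which they close (so a half turn about z gives the same grasp; the last joint's range is limited). The gripper opens to 94 mm and grips with 3 to 60 N. Pads are 16 mm wide; open, the fingers measure 119 mm over their backs; the gripper's body (75 mm by 177 mm) begins 78 mm behind the grasp point.
Start: joints at [1.077, 0.3, 1.521, -0, 1.321, -0.067], TCP at [227.674, 500.653, 219.446] pointing down, gripper open.
Joint ranges: [-3.03, 3.03], [-0.79, 2.21], [0.23, 2.52], [-1.04, 4.18], [0, 3.07], [-2.55, 2.55]. Speed limits (rad/s): [2.22, 2.22, 2.57, 3.14, 3.14, 3.14].

INTERFACE

Orientations are given as [roll, pitch, yaw] about the fixed x, y, z axes, in that order (R = Rz(yaw) Ry(pitch) Rx(roll)).
In Python, from cell import manip gives the robot as it stands. The module is installed in compiled form; this text tells all that it offers.
- The arm moves only by the shell command python3 -m creep 'ROWS' [FORCE]. ROWS is JSON, a list of rows, each a list of 3 entries, a list of its own where there are three numbers: the opening, from -1 (shut) to 1 (fully open), then the shift along the tool's x, y, z in cm, then the turn about the tool's z in units of 5 degrees (1.0 is 5 degrees). In form: [[grip, [tx, ty, tz], roll], ...]. A call has 1 to 12 rows; each row is the pose to reach, as a shift and turn from the pose commanded when the call began, along the tool's axes at that moment; what a row does not reach only later rows make up. A row lasts 1/10 s, in which the tool goes at most 50 mm and 8.59 degrees, less where a joint would pass 70% of its speed; a pose out of reach is approached as far as the arm can. A call with a gripper value outside its range is refused whole. The fingers move at their own pace and stop on an object; FORCE is the grip in N (left out, the last holds). Time passes only in rows, so rows that repeat a pose let the fingers close. It gives the time, the measured TCP pose, the force, the opening and the grip force at its end, in the units of the state.
- manip.read_state(): the state, without advancing time (a new reading comes with each control period).
- manip.camera(name): name is "side" or "top" or "wrist"; returns the picture (420x560x3 uint8, red, green, blue); there is no depth.
- manip.camera_params(name): a dict with "fovy" (degrees; the focal length in pixels is half the picture's height over the tangent of half this angle, whatever the lens; pixels are square), "cx", "cy" (the principal point, pixels), "origin" and "attitude" of the camera in the world. Camera axes: x right, y down, z forward; pixel columns grow to the right and rows downward; lengths in mm; the calibration is good to about 2 mm. The wrist camera is an equidistant fisheye: a pixel r from the principal point sees the ray r / f radians off the axis. A picture is of the moment at which its call begins: read the wrist's pose just before it. camera_params takes no time and is no camera call; for the wrist camera it gives the pose at the moment of the call.
- manip.sign_off(): hands the job in; it is judged then, once.
The state is a dict: "clock": time; "joints": joint angles; "qd": joint speeds; "effort": joint torques, N m; "eef_pos": TCP position; "eef_rot": TCP orientation; "wrist_force": force on the tool from outside, world axes, zero at the start; "moment": the same for the moment, N m; "finger_gap": finger opening in mm; "finger_force": force on a finger pad.
Only numpy, scipy, OpenCV 4.12 (cv2) and the standard library are available. Lean on these libraries where they do the work, as an engineer would, in place of code of your own. Each camera call takes 0.05 s, during which the arm holds its last target. There are 200 camera calls.

TASK

Start the open correction on the grey bench meter by pressing its white, then its blue, then its green key, one at a time and each fully down, and leave the red key alone. Then take the sprung test tweezers off their rest by the grey grip pads, lift them level to about 15 cm above the bench, and squeeze them until the dark pointer stands over the red band on the white scale, never letting the tips come together or disturbing the other things on the bench. Finish while still holding the tweezers up there, with that gap kept steady: do not put them down or let go.

Things in the scene. Friction and masses are not known exactly. Their poses are not given: they have to be found in the camera images.
- meter: grey bench test meter standing flat and fixed on the bench, 140 x 210 mm; its origin is the centre of its underside, x points to its back (display hood), y along the row of keys to the left, z up. Four round keys in a row on the black front deck; hood at the back 67 mm high, starting 5 mm behind the origin
- white_key (a joint): how far the white key is pushed down: 0 up, 0.006 m fully down; springs back; about 5 N at full travel. It counts as pressed beyond 0.0045
- blue_key (a joint): how far the blue key is pushed down: 0 up, 0.006 m fully down; springs back; about 5 N at full travel. It counts as pressed beyond 0.0045
- green_key (a joint): how far the green key is pushed down: 0 up, 0.006 m fully down; springs back; about 5 N at full travel. It counts as pressed beyond 0.0045
- red_key (a joint): how far the red key is pushed down: 0 up, 0.006 m fully down; springs back; about 5 N at full travel. It counts as pressed beyond 0.0045
- white_key_top (a point): centre of the top face of the round white key (26 mm across, pressed straight down). The four keys stand 46 mm apart in a row, 36 mm in front of the meter's centre; which colour stands where differs each time
- blue_key_top (a point): centre of the top face of the round blue key (26 mm across, pressed straight down). The four keys stand 46 mm apart in a row, 36 mm in front of the meter's centre; which colour stands where differs each time
- green_key_top (a point): centre of the top face of the round green key (26 mm across, pressed straight down). The four keys stand 46 mm apart in a row, 36 mm in front of the meter's centre; which colour stands where differs each time
- red_key_top (a point): centre of the top face of the round red key (26 mm across, pressed straight down). The four keys stand 46 mm apart in a row, 36 mm in front of the meter's centre; which colour stands where differs each time
- rest: fixed rest on the bench that carries the tweezers level on two blue rubber-topped saddles, 28 mm high and 128 mm apart (the front one 36 mm ahead of, the rear one 92 mm behind the origin); between them only an aluminium foot 5 mm thick and 50 mm wide. Origin under the middle of the tweezers' grip, x towards the tips, z up
- tweezers: loose sprung test tweezers, 182 mm long, about 100 g, 14 to 22 mm high, on the rest. Origin: underside at mid grip; x to the tips (75 mm ahead), y from the fixed arm (-y) to the sprung arm (+y), z up. Grey grip pads at x = 0: fixed arm's flat outer face, 34 mm long, at y = -22 mm; sprung arm's round bulge (radius 6) out to y = +22 mm. White scale plate 18 x 50 mm on top, 40 to 58 mm ahead
- grip (a point): point between the two grey grip pads, 8.5 mm above the underside of the tweezers; they balance here; take them from above, fingers closing along the tweezers' y
- squeeze_arm (a joint): squeeze q of the sprung arm, rad: 0 open (tips 28 mm apart), 0.178 tips touch. Hinge 85 mm behind the origin. Spring force at the grip pads: about 2.5 N to begin, 6 N at 0.10, 9 N at 0.178. Width over the grip pads is 28 + 16 cos q - 85 sin q mm (44 open); the pointer has travelled 135 sin q + 13 (1 - cos q) mm from its open place
- gap_mark (a joint): where the red band's middle was set on the scale, m: its distance from the open place of the pointer, towards the fixed arm (-y of the tweezers); 0.008 to 0.018. It is stiff and nobody needs to move it
- red_band (a point): middle of the red band on the scale, 5 mm wide along the tweezers' y and 12 mm long along x; the mark of the wanted tip gap
- pointer_tip (a point): end of the dark needle that is fixed to the sprung arm and travels over the white scale, 50 mm ahead of the origin of the tweezers; open it stands at y = +13 mm of the tweezers
- tape_roll: bystander: roll of blue tape, 62 mm across, 19 mm high; origin under its centre
- solder_wick: bystander: flat white round case, 42 mm across, 11 mm high; origin under its centre
- usb_module: bystander: small green circuit board with a metal shell, 20 x 36 x 9 mm; origin under its centre

How it is judged (in metres and radians):
On the way, in this order (a step that is already met when the one before it is completed fails the run):
1. the white key is pressed down alone, the tweezers still on their rest (value of joint white_key above 0.0045 m and value of joint each of blue_key, green_key, red_key below 0.002 m and height (world z) of tweezers below 0.06 m), for 0.03 s.
2. the blue key is pressed down alone, the tweezers still on their rest (value of joint blue_key above 0.0045 m and value of joint each of white_key, green_key, red_key below 0.002 m and height (world z) of tweezers below 0.06 m), for 0.03 s.
3. the green key is pressed down alone, the tweezers still on their rest (value of joint green_key above 0.0045 m and value of joint each of white_key, blue_key, red_key below 0.002 m and height (world z) of tweezers below 0.06 m), for 0.03 s.
4. all keys are up and the tweezers are lifted off the rest in the fingers, more than 10 cm above the bench (height (world z) of tweezers above 0.1 m and contact force between the fingers and tweezers above 1 N and contact force between tweezers and rest below 0.1 N and contact force between tweezers and meter below 0.1 N and value of joint each of white_key, blue_key, green_key, red_key below 0.0015 m), for 0.2 s.
At the end, for the whole second after the job is handed in: Fingers hold the tweezers (over 1 N), underside over 10 cm above the bench, clear of rest and meter, level within 20 degrees, still (20 mm/s, 0.05 rad/s); the pointer end is over the 5 mm red band (within 2.5 mm of its middle); all keys are up (all of step 4 and angle between tweezers's own z axis and vertical below 0.35 rad and y of pointer_tip in the frame of red_band between -0.0025 and 0.0025 m and velocity of joint squeeze_arm between -0.05 and 0.05 rad/s and linear speed of tweezers below 0.02 m/s); the arm keeps its last pose, push and grip.
It fails at once if the red key is pressed (value of joint red_key above 0.003 m).
It fails at once if two keys are down at once (value of joint each of white_key, blue_key above 0.003 m or value of joint each of white_key, green_key above 0.003 m or value of joint each of white_key, red_key above 0.003 m or value of joint each of blue_key, green_key above 0.003 m or value of joint each of blue_key, red_key above 0.003 m or value of joint each of green_key, red_key above 0.003 m).
It fails at once if the tips of the tweezers come together (squeezed beyond 0.168 rad, tips less than about 1.5 mm apart) (value of joint squeeze_arm above 0.168 rad).
It fails at once if a bystander is shifted more than 2 cm (distance of any of tape_roll, solder_wick, usb_module from where it was at the start of the episode above 0.02 m).
It also fails if it takes over 54 s, if anything falls off the work surface, if the arm or the gripper's body presses on something with over 40 N, if the wrist force passes 120 N, or if a joint passes its speed limit or range.

## Working session

There is one attempt and no reset: what is moved stays moved. The work goes in short steps, Python scripts to look and compute and a shell command to move; the robot and the scene stay as the last step left them, time stands still between calls to the robot, and variables do not carry over. Pictures are saved under pics/ and viewed, at most 10 in all, crops included, and the job is handed in when it is done.

```bash
mkdir -p pics; python3 - <<'E'
from cell import manip
import cv2
print(manip.read_state(), manip.tip_reach)
for n in ("side","top"):
    print(n,manip.camera_params(n))
    cv2.imwrite(f"pics/{n}0.png",manip.camera(n)[:,:,::-1])
E
```

```text
{'clock': 0.0, 'joints': array([ 1.07739800e+00,  3.00511106e-01,  1.52158456e+00, -2.10078452e-05,
        1.32068117e+00, -6.65498281e-02]), 'qd': array([ 0.00012166,  0.00048526, -0.00035348, -0.00022217, -0.00281268,
       -0.00087892]), 'effort': array([-2.38864442e-05, -5.31807768e+01, -3.52742743e+01,  7.08805863e-02,
        2.43749586e-02, -1.17202417e-04]), 'eef_pos': array([227.56876408, 500.44391104, 218.86289966]), 'eef_rot': array([-3.14040974e+00, -5.84459002e-05,  2.71474933e+00]), 'wrist_force': array([ 0.46180216, -0.04075663,  0.15808911]), 'moment': array([0.03261638, 0.03604629, 0.01293069]), 'finger_force': 0.0, 'finger_gap': 93.96427228813161} 14.0
side {'fovy': 49.141053803053126, 'cx': 277.7908109263434, 'cy': 210.53282245057608, 'origin': array([   25.69840902, -1318.41688616,   610.61741504]), 'attitude': array([-1.96947445,  0.01811495, -0.35106083])}
top {'fovy': 43.172583855611705, 'cx': 282.1815939402384, 'cy': 211.96134374565221, 'origin': array([ 400.57718167, -128.56307219, 1404.32218313]), 'attitude': array([-3.08468369, -0.00555906, -1.56537923])}
```

View pics/top0.png

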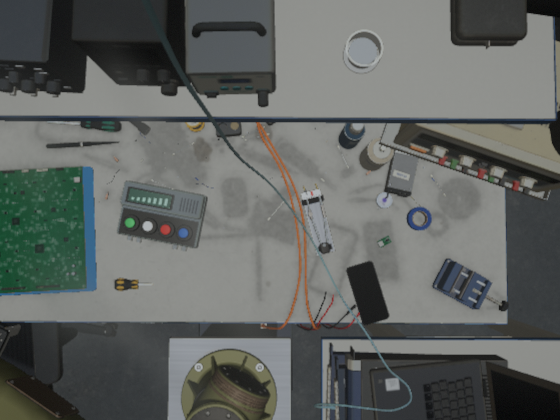

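View pics/side0.png

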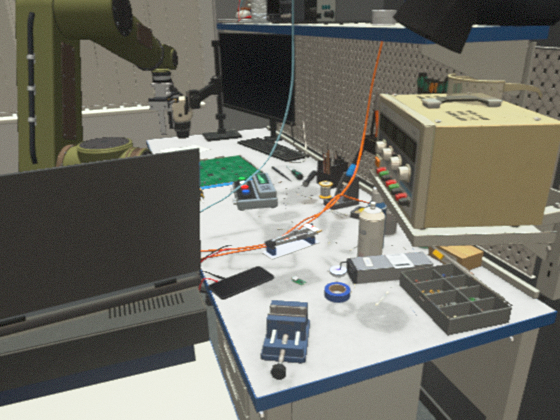

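Top view: meter at about (163,213), with keys green, white, red and blue from left to right. The tweezers are near (316,220), with the hinge end near (325,248). I'll enlarge both.

```bash
cat > h.py <<'E'
import numpy as np, cv2
from scipy.spatial.transform import Rotation as R
from cell import manip
def ray(n,u,v,p=None):
    p=p or manip.camera_params(n); f=210/np.tan(np.radians(p["fovy"]/2))
    d=np.array([(u-p["cx"])/f,(v-p["cy"])/f,1.])
    if n=="wrist":
        r=np.hypot(d[0],d[1]); d=np.array([d[0]/r*np.sin(r),d[1]/r*np.sin(r),np.cos(r)]) if r>0 else d
    return p["origin"],R.from_euler("xyz",p["attitude"]).apply(d)
def at(n,u,v,z,p=None):
    o,d=ray(n,u,v,p); return o+d*(z-o[2])/d[2]
E
python3 - <<'E'
import cv2,numpy as np
a=cv2.imread("pics/top0.png")
c=cv2.resize(a[170:270,105:225],None,fx=4.5,fy=4.5,interpolation=3)[:,:]
d=cv2.resize(a[180:260,275:355],None,fx=5.625,fy=5.625,interpolation=3)
cv2.imwrite("pics/m.png",c);cv2.imwrite("pics/t.png",cv2.resize(a[180:260,270:370],None,fx=7,fy=7,interpolation=3))
E
```

```text
(no output)
```

View pics/m.png

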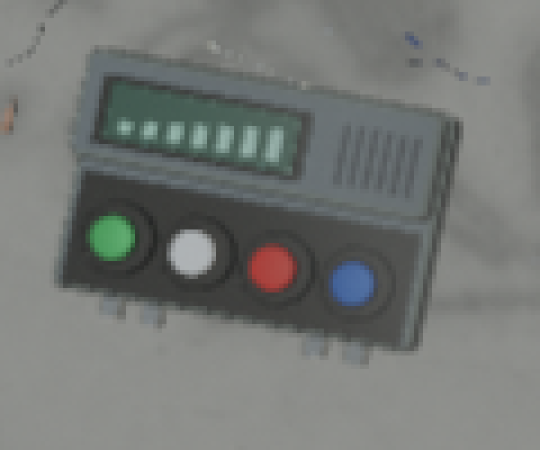

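View pics/t.png

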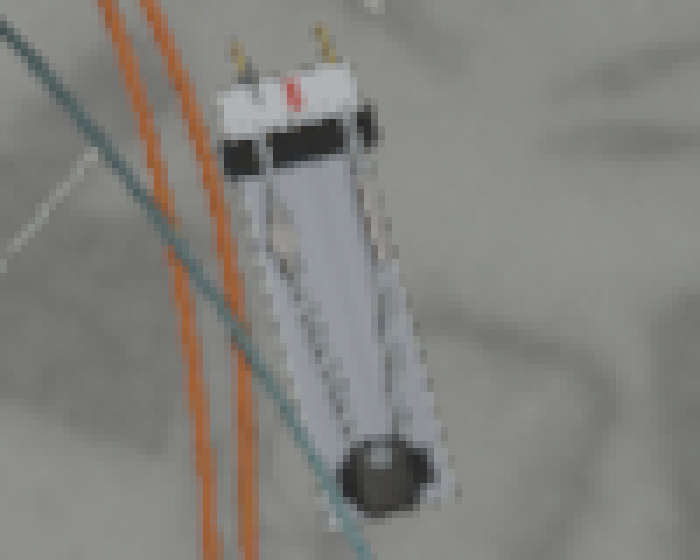

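Crop readings: the keys are at (112,238) green, (192,252) white, (272,268) red and (354,284) blue. On the tweezers, the scale centre is at (287,100), the pointer at (252,90), the band at (293,95) and the hinge cap at (385,475).

```bash
python3 - <<'E'
from h import *
p=manip.camera_params("top"); c=lambda x,y,s,ox,oy:((x+.5)/s-.5+ox,(y+.5)/s-.5+oy)
K=dict(g=(112,238),w=(192,252),r=(272,268),b=(354,284))
for z in (30,40,50):
    q={k:at("top",*c(*v,4.5,105,170),z,p) for k,v in K.items()}
    print(z,{k:v[:2].round(1) for k,v in q.items()},np.linalg.norm(q['g']-q['b'])/3, np.degrees(np.arctan2(*(q['g']-q['b'])[:2])))
for n,v in dict(scale=(287,100),ptr=(252,90),band=(293,95),hinge=(385,475)).items(): print(n,at("top",*c(*v,7,270,180),48,p).round(1))
w=manip.camera_params("wrist");print(w, manip.read_state()["eef_pos"])
E
```

```text
30 {'g': array([449.3, 259. ]), 'w': array([441.6, 212.9]), 'r': array([432.6, 166.8]), 'b': array([423.7, 119.6])} 47.238355482783476 10.429900327251378
40 {'g': array([449. , 256.2]), 'w': array([441.3, 210.4]), 'r': array([432.4, 164.7]), 'b': array([423.5, 117.8])} 46.894634366564866 10.429900327251378
50 {'g': array([448.6, 253.3]), 'w': array([441. , 207.9]), 'r': array([432.2, 162.5]), 'b': array([423.4, 116. ])} 46.550913250346305 10.429900327251366
scale [ 524.8 -208.3   48. ]
ptr [ 528.4 -195.4   48. ]
band [ 526.7 -210.5   48. ]
hinge [ 387.9 -244.3   48. ]
{'fovy': 65.70646984690485, 'cx': 271.5057865193406, 'cy': 207.6953134116952, 'origin': array([162.19806503, 529.58250492, 384.02029736]), 'attitude': array([2.89408033e+00, 5.81139658e-04, 1.14367187e+00])} [227.56174388 500.47667226 218.95324066]
```

```bash
cat >> h.py <<'E'
def go(x,y,z,tool_y_heading=None):
    s=manip.read_state(); r=R.from_euler("xyz",s["eef_rot"]); m=r.as_matrix()
    t=r.inv().apply(np.array([x,y,z])-s["eef_pos"])/10
    h=np.degrees(np.arctan2(m[1,1],m[0,1])); out=f"shift cm {t.round(2)} yhead {h:.2f}"
    if tool_y_heading is not None: out+=f" roll units {-((tool_y_heading-h+90)%180-90)/5:.2f}"
    print(out, "pos",s["eef_pos"].round(1),"t",round(s["clock"],2))
E
python3 -c "
from h import *
go(441,210,150,79.6)"
```

```text
shift cm [-31.45 -17.6    6.91] yhead 65.55 roll units -2.81 pos [227.6 500.5 219. ] t 0.1
```

```bash
python3 -m creep '[[-1,[-4,-2.2,0.9],-0.4],[-1,[-8,-4.4,1.8],-0.8],[-1,[-12,-6.6,2.7],-1.2],[-1,[-16,-8.8,3.6],-1.6],[-1,[-20,-11,4.5],-2],[-1,[-24,-13.2,5.4],-2.4],[-1,[-28,-15.4,6.3],-2.8],[-1,[-31.45,-17.6,6.9],-2.8],[-1,[-31.45,-17.6,6.9],-2.8],[-1,[-31.45,-17.6,6.9],-2.8],[-1,[-31.45,-17.6,6.9],-2.8]]' 20
python3 - <<'E'
from h import *
import json
p=manip.camera_params("wrist"); a=manip.camera("wrist"); cv2.imwrite("pics/w1.png",a[:,:,::-1])
json.dump({k:np.asarray(v).tolist() for k,v in p.items()},open("w1.json","w")); go(441,210,150,79.6)
E
```

```text
clock: 1.2
eef_pos: [440.7, 211.0, 150.5]
eef_rot: [3.142, -0.0, 2.96]
wrist_force: [-0.6, -0.2, 0.6]
finger_gap: 9.7
finger_force: 0.0
shift cm [-0.06 -0.11  0.06] yhead 79.62 roll units 0.00 pos [440.6 211.2 150.6] t 1.25
```

View pics/w1.png

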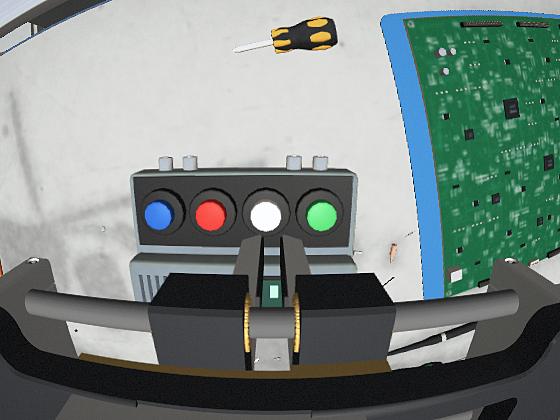

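Wrist view: blue (159,214), red (211,214), white (266,214) and green (321,214). The fingers are just ahead of the white key. Next I triangulate against the top view.

```bash
python3 - <<'E'
from h import *
import json
from scipy import ndimage
w={k:np.array(v) for k,v in json.load(open("w1.json")).items()}
a=cv2.imread("pics/w1.png").astype(int); t=manip.camera_params("top")
b,g,r=a[...,0],a[...,1],a[...,2]
M=dict(blue=(b>r+60)&(b>g+40),red=(r>g+80)&(r>b+80),green=(g>r+50)&(g>b+30),white=(a.min(2)>190))
S=dict(green=(159,214),white=0)
W=dict(blue=(159,214),red=(211,214),white=(266,214),green=(321,214))
T=dict(green=(112,238),white=(192,252),red=(272,268),blue=(354,284))
for k,m in M.items():
    l,_=ndimage.label(m); i=l[W[k][1],W[k][0]]; ys,xs=np.where(l==i)
    u,v=(xs.min()+xs.max())/2,(ys.min()+ys.max())/2
    tu,tv=[(c+.5)/4.5-.5+o for c,o in zip(T[k],(105,170))]
    o1,d1=ray("wrist",u,v,w); o2,d2=ray("top",tu,tv,t)
    s=np.linalg.lstsq(np.c_[d1,-d2],o2-o1,rcond=None)[0]
    p1,p2=o1+s[0]*d1,o2+s[1]*d2
    print(k,(u,v),len(xs),p1.round(1),p2.round(1),"z46",at("wrist",u,v,46,w).round(1),"z40",at("wrist",u,v,40,w).round(1))
E
```

```text
blue (np.float64(158.0), np.float64(215.0)) 608 [423.  114.6  57.3] [423.2 114.7  57.3] z46 [425.3 109.8  46. ] z40 [426.5 107.3  40. ]
red (np.float64(210.5), np.float64(215.0)) 700 [431.2 160.6  57.4] [432.  160.9  57.5] z46 [433.9 157.8  46. ] z40 [435.3 156.3  40. ]
green (np.float64(321.5), np.float64(216.0)) 693 [448.5 251.2  58.4] [448.3 251.   58.4] z46 [452.3 252.5  46. ] z40 [454.1 253.2  40. ]
white (np.float64(265.5), np.float64(216.5)) 689 [440.4 205.6  58.6] [440.7 205.8  58.6] z46 [443.8 204.7  46. ] z40 [445.5 204.3  40. ]
```

```bash
python3 -c "
from h import *
go(440.5,205.7,78)"
```

```text
shift cm [-0.09 -0.54  7.26] yhead 79.62 pos [440.6 211.2 150.6] t 1.25
```

```bash
python3 -m creep '[[-1,[-0.05,-0.4,2.5],0],[-1,[-0.05,-0.4,5],0],[-1,[-0.05,-0.4,7],0],[-1,[-0.05,-0.4,7.2],0],[-1,[-0.05,-0.4,7.2],0],[-1,[-0.05,-0.4,7.2],0]]'; python3 -c "
from h import *
go(440.5,205.7,66)"
```

```text
clock: 1.85
eef_pos: [441.2, 206.8, 79.6]
eef_rot: [3.141, 0.001, 2.96]
wrist_force: [-0.3, 0.1, -0.1]
finger_gap: 0.5
finger_force: 0.0
shift cm [ 0.05 -0.12  1.36] yhead 79.59 pos [441.2 206.8  79.6] t 1.85
```

```bash
python3 -m creep '[[-1,[0,0,0.4],0],[-1,[0,0,0.8],0],[-1,[0,0,1.0],0],[-1,[0,0,1.2],0],[-1,[0,0,1.2],0]]'
```

```text
clock: 2.35
eef_pos: [441.8, 206.7, 69.5]
eef_rot: [3.14, 0.002, 2.959]
wrist_force: [-13.0, -3.7, 41.5]
finger_gap: 0.6
finger_force: 20.9
```

```bash
for i in 1 2 3 4 5 6; do python3 -m creep '[[-1,[0,0,-0.15],0],[-1,[0,0,-0.15],0]]' | egrep 'eef_pos|wrist_f'; done
```

```text
eef_pos: [441.7, 206.7, 69.8]
wrist_force: [-6.8, -1.7, 24.9]
eef_pos: [441.5, 206.6, 70.2]
wrist_force: [0.7, 3.3, 4.4]
eef_pos: [441.3, 206.5, 71.4]
wrist_force: [1.2, 2.0, 4.8]
eef_pos: [441.0, 206.2, 72.6]
wrist_force: [1.6, 0.8, 2.7]
eef_pos: [440.8, 206.1, 73.9]
wrist_force: [1.9, 0.3, 1.9]
eef_pos: [440.7, 206.1, 75.4]
wrist_force: [1.2, -0.4, 1.8]
```

White bottomed out, with the key spring felt from TCP z≈76 to 70. Blue is next.

```bash
python3 -c "
from h import *
go(423.2,114,82)"
```

```text
shift cm [ 0.05 -9.37 -0.66] yhead 79.55 pos [440.7 206.1  75.4] t 3.55
```

```bash
python3 -m creep '[[-1,[0,0,-1.6],0],[-1,[0.02,-3,-1.6],0],[-1,[0.04,-6,-1.6],0],[-1,[0.05,-9.3,-1.6],0],[-1,[0.05,-9.37,-1.2],0],[-1,[0.05,-9.37,-0.6],0],[-1,[0.05,-9.37,-0.6],0],[-1,[0.05,-9.37,-0.6],0]]'; python3 -c "
from h import *
go(423.2,114,69.6)"
```

```text
clock: 4.35
eef_pos: [423.3, 114.8, 81.1]
eef_rot: [-3.141, -0.001, 2.96]
wrist_force: [-0.3, -0.2, -0.4]
finger_gap: 0.1
finger_force: 0.0
shift cm [-0.01 -0.08  1.15] yhead 79.60 pos [423.3 114.8  81.1] t 4.35
```

```bash
python3 -m creep '[[-1,[0,-0.05,0.4],0],[-1,[0,-0.05,0.7],0],[-1,[0,-0.05,1.0],0],[-1,[0,-0.05,1.15],0],[-1,[0,-0.05,1.2],0],[-1,[0,-0.05,1.2],0]]'
```

```text
clock: 4.95
eef_pos: [423.5, 114.0, 70.1]
eef_rot: [3.141, 0.0, 2.959]
wrist_force: [-4.6, 3.4, 13.3]
finger_gap: 0.4
finger_force: 6.5
```

```bash
python3 -c "
from h import *
go(448.3,250.5,82)"
```

```text
shift cm [ 0.04 13.87 -1.18] yhead 79.55 pos [423.5 114.   70.1] t 4.95
```

```bash
python3 -m creep '[[-1,[0,0,-1.4],0],[-1,[0,0,-2.4],0],[-1,[0,3.5,-2.4],0],[-1,[0.02,7,-2.4],0],[-1,[0.03,10.5,-2.4],0],[-1,[0.04,13.87,-2.4],0],[-1,[0.04,13.87,-1.6],0],[-1,[0.04,13.87,-1.2],0],[-1,[0.04,13.87,-1.2],0],[-1,[0.04,13.87,-1.2],0]]'; python3 -c "
from h import *
go(448.3,250.5,69.6)"
```

```text
clock: 5.95
eef_pos: [448.1, 249.3, 81.5]
eef_rot: [-3.141, -0.0, 2.958]
wrist_force: [-0.1, -0.4, 0.5]
finger_gap: 0.3
finger_force: 0.0
shift cm [-0.    0.12  1.19] yhead 79.49 pos [448.1 249.3  81.5] t 5.95
```

```bash
python3 -m creep '[[-1,[0,0.05,0.4],0],[-1,[0,0.05,0.7],0],[-1,[0,0.05,1.0],0],[-1,[0,0.05,1.15],0],[-1,[0,0.05,1.2],0],[-1,[0,0.05,1.25],0],[-1,[0,0.05,1.25],0]]'
```

```text
clock: 6.65
eef_pos: [448.5, 250.4, 70.0]
eef_rot: [-3.141, 0.001, 2.959]
wrist_force: [-3.0, -7.1, 17.3]
finger_gap: 0.4
finger_force: 8.3
```

```bash
python3 - <<'E'
from h import *
t=manip.camera_params("top"); s=manip.camera_params("side")
def proj(P):
    f=210/np.tan(np.radians(s["fovy"]/2)); c=R.from_euler("xyz",s["attitude"]).inv().apply(P-s["origin"]); return c[:2]/c[2]*f+[s["cx"],s["cy"]]
for uv in ((200,92),(235,145),(270,185),(300,215),(322,245),(345,290)):
    print(uv,[(z,at("top",*uv,z,t)[:2].round().tolist(),proj(at("top",*uv,z,t)).round().tolist()) for z in (0,100,200,300,400,600)])
go(470,-223,220,104.7)
E
```

```text
(200, 92) [(0, [802.0, 86.0], [347.0, 195.0]), (100, [773.0, 71.0], [343.0, 171.0]), (200, [745.0, 56.0], [339.0, 146.0]), (300, [716.0, 40.0], [334.0, 118.0]), (400, [687.0, 25.0], [329.0, 88.0]), (600, [630.0, -6.0], [318.0, 20.0])]
(235, 145) [(0, [659.0, -9.0], [323.0, 210.0]), (100, [640.0, -18.0], [320.0, 184.0]), (200, [622.0, -26.0], [316.0, 156.0]), (300, [604.0, -35.0], [312.0, 126.0]), (400, [585.0, -43.0], [308.0, 94.0]), (600, [548.0, -60.0], [299.0, 21.0])]
(270, 185) [(0, [552.0, -103.0], [305.0, 226.0]), (100, [541.0, -105.0], [303.0, 197.0]), (200, [531.0, -107.0], [300.0, 166.0]), (300, [520.0, -109.0], [296.0, 134.0]), (400, [509.0, -110.0], [293.0, 99.0]), (600, [487.0, -114.0], [285.0, 21.0])]
(300, 215) [(0, [473.0, -183.0], [291.0, 240.0]), (100, [468.0, -179.0], [289.0, 209.0]), (200, [463.0, -175.0], [287.0, 176.0]), (300, [457.0, -172.0], [284.0, 141.0]), (400, [452.0, -168.0], [281.0, 104.0]), (600, [442.0, -160.0], [275.0, 22.0])]
(322, 245) [(0, [394.0, -242.0], [273.0, 254.0]), (100, [394.0, -234.0], [271.0, 220.0]), (200, [395.0, -226.0], [270.0, 185.0]), (300, [395.0, -217.0], [268.0, 147.0]), (400, [396.0, -209.0], [266.0, 108.0]), (600, [397.0, -193.0], [262.0, 22.0])]
(345, 290) [(0, [276.0, -302.0], [238.0, 272.0]), (100, [285.0, -290.0], [238.0, 235.0]), (200, [294.0, -278.0], [238.0, 196.0]), (300, [303.0, -265.0], [238.0, 156.0]), (400, [311.0, -253.0], [238.0, 114.0]), (600, [329.0, -228.0], [238.0, 23.0])]
shift cm [-10.72 -46.17 -14.98] yhead 79.55 roll units -5.03 pos [448.5 250.4  70. ] t 6.65
```

The teal cable hangs at z≈300 near the tweezers and can't be avoided. It is probably only visual, so I'll move in two stages and watch the forces.

```bash
python3 -m creep '[[-1,[0,0,-2.5],0],[-1,[0,-1,-6],0],[0,[-0.6,-5,-9],0],[0.5,[-1.6,-9.5,-11],0],[0.8,[-2.6,-14,-12],0],[0.8,[-3.6,-18.5,-13],0],[0.8,[-4.6,-22,-14],0],[0.8,[-5,-24,-14.5],0],[0.8,[-5,-24,-14.5],0]]' 3; python3 -c "
from h import *
s=manip.read_state();print(s['effort'].round(1),s['joints'].round(2));go(470,-223,220,104.7)"
```

```text
clock: 7.55
eef_pos: [454.0, 3.8, 214.4]
eef_rot: [3.141, 0.001, 2.956]
wrist_force: [0.0, 0.8, 0.0]
finger_gap: 52.9
finger_force: 0.0
[ -2.5 -40.4 -35.   -0.2   0.3  -0.9] [-0.07  0.09  1.79  0.    1.27 -1.46]
shift cm [ -5.76 -21.99  -0.56] yhead 79.38 roll units -5.06 pos [454.    3.8 214.4] t 7.55
```

```bash
python3 -m creep '[[0.8,[-0.8,-4,0],-1],[0.8,[-1.8,-8,0],-2],[0.8,[-2.8,-12,0],-3],[0.8,[-3.8,-16,0],-4],[0.8,[-4.8,-19.5,0],-5],[0.8,[-5.7,-22,-0.4],-5],[0.8,[-5.7,-22,-0.4],-5],[0.8,[-5.7,-22,-0.4],-5]]'; python3 - <<'E'
from h import *
import json
s=manip.read_state();print(s['effort'].round(1),s['joints'].round(2))
p=manip.camera_params("wrist"); a=manip.camera("wrist"); cv2.imwrite("pics/w2.png",a[:,:,::-1])
json.dump({k:np.asarray(v).tolist() for k,v in p.items()},open("w2.json","w")); go(470,-223,220,104.7)
E
```

```text
clock: 8.35
eef_pos: [470.0, -220.2, 217.2]
eef_rot: [3.141, -0.001, -2.888]
wrist_force: [-0.5, -0.2, -0.5]
finger_gap: 84.4
finger_force: 0.0
[ -1.6 -48.3 -35.9  -0.1   0.   -0.1] [-0.51  0.23  1.61  0.    1.3  -2.33]
shift cm [ 0.08 -0.31 -0.26] yhead 104.58 roll units -0.02 pos [ 470.  -219.8  217.4] t 8.4
```

View pics/w2.png

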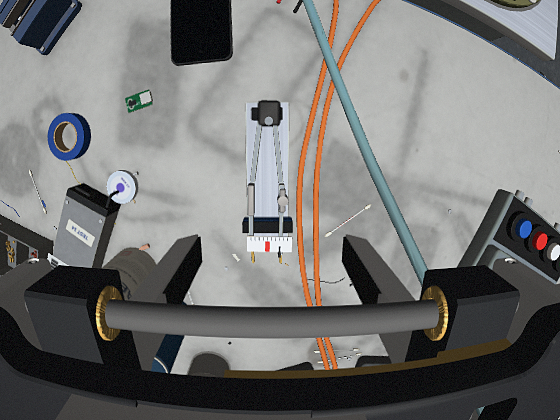

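The wrist view shows the tweezers plainly: hinge near (268,113), pads near (250,198) and (282,199), red band near (267,246). I'll enlarge it.

```bash
python3 -c "
import cv2
a=cv2.imread('pics/w2.png')[90:275,225:310]
a=cv2.rotate(a,cv2.ROTATE_90_CLOCKWISE)
cv2.imwrite('pics/w2c.png',cv2.resize(a,None,fx=4,fy=4,interpolation=2))"
```

```text
(no output)
```

View pics/w2c.png

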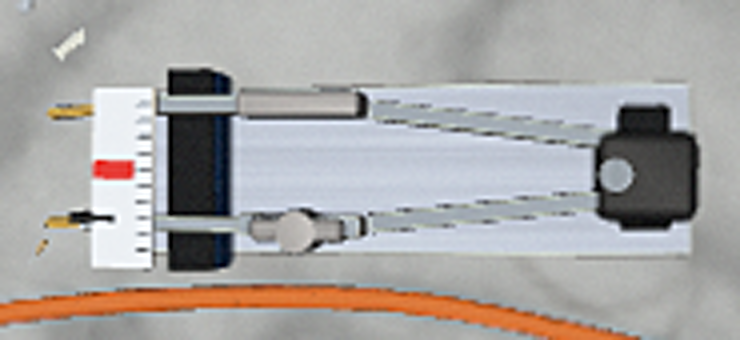

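Crop readings: bulge centre (297,231), fixed pad outer edge (301,91), hinge dot (615,174), band (113,169), pointer (113,218).

```bash
python3 - <<'E'
from h import *
import json
w={k:np.array(v) for k,v in json.load(open("w2.json")).items()}
def P(cx,cy,z): return at("wrist",225+(cy+.5)/4-.5,90+184-((cx+.5)/4-.5),z,w)
b,f,h=P(297,231,43),P(301,91,43),P(615,174,50)
s1,s2=P(123,88,50),P(123,268,50); band,ptr=P(113,169,50),P(113,218,50)
for n,v in dict(b=b,f=f,h=h,band=band,ptr=ptr).items(): print(n,v.round(1))
ax=lambda d:np.degrees(np.arctan2(d[1],d[0]))
print("scale w",np.linalg.norm(s1-s2),"yaw y",ax(s2-s1)-90,"b-f",np.linalg.norm(b-f),ax(b-f)-90)
g=(b+f)/2; g=f+(b-f)*22/38; print("grip",g,"yaw hinge",ax(g-h),np.linalg.norm(g[:2]-h[:2]))
d=(s2-s1)/np.linalg.norm(s2-s1)
q=(ptr-band)@d; print("travel",q,"scaled",q*50/np.linalg.norm(s1-s2))
go(g[0],g[1],80,None)
E
```

```text
b [ 472.4 -207.4   43. ]
f [ 480.7 -244.    43. ]
h [ 394.7 -243.    50. ]
band [ 524.8 -211.1   50. ]
ptr [ 521.5 -198.1   50. ]
scale w 49.07843064357589 yaw y 14.521690781883706 b-f 37.50220772371881 12.79945881134526
grip [ 475.88779434 -222.79017128   43.        ] yaw hinge 14.012957564556256 83.64488901404745
travel 13.374594857684636 scaled 13.625736074178342
shift cm [-0.5  -0.45 13.74] yhead 104.58 pos [ 470.  -219.8  217.4] t 8.4
```

```bash
python3 -m creep '[[0.3,[-0.5,-0.4,4],0],[0.2,[-0.5,-0.4,8],0],[0.2,[-0.5,-0.4,12],0],[0.2,[-0.5,-0.4,13.7],0],[0.2,[-0.5,-0.4,13.7],0],[0.2,[-0.5,-0.4,13.7],0],[0.2,[-0.5,-0.4,13.7],0]]'; python3 - <<'E'
from h import *
go(476,-223,31.5,104.3)
a=manip.camera("wrist"); cv2.imwrite("pics/w3.png",a[:,:,::-1][90:390,140:420].repeat(2,0).repeat(2,1))
E
```

```text
clock: 9.1
eef_pos: [476.5, -223.6, 82.5]
eef_rot: [-3.14, 0.002, -2.887]
wrist_force: [-0.5, 0.2, 1.0]
finger_gap: 56.4
finger_force: 0.0
shift cm [0.05 0.08 5.1 ] yhead 104.58 roll units 0.06 pos [ 476.5 -223.6   82.5] t 9.1
```

View pics/w3.png

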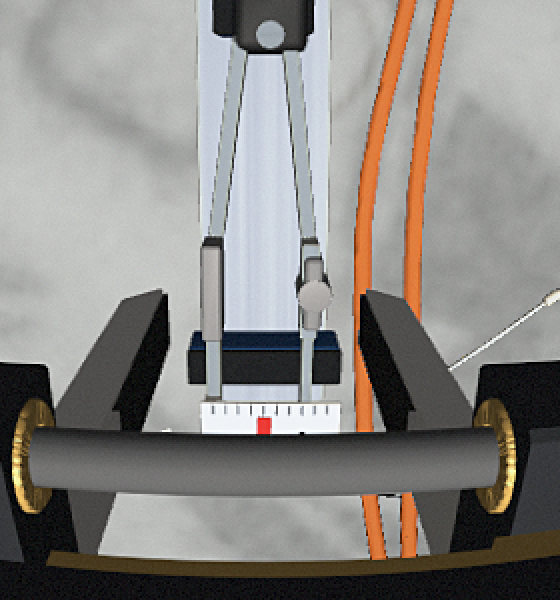

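The fingers straddle the tweezers and are centred to about 1 mm (finger mid 264, tweezers mid 266). Descending now.

```bash
python3 -m creep '[[0.2,[0,0.05,2],0],[0.2,[0,0.05,3.5],0],[0.2,[0,0.05,4.5],0],[0.2,[0,0.05,5],0],[0.2,[0,0.05,5],0],[0.2,[0,0.05,5],0],[0.2,[0,0.05,5],0]]'
```

```text
clock: 9.85
eef_pos: [476.0, -223.5, 31.6]
eef_rot: [-3.141, 0.001, -2.888]
wrist_force: [-0.1, -0.8, -0.5]
finger_gap: 56.4
finger_force: 0.0
```

```bash
python3 -m creep '[[0,[0,0,0],0],[-0.06,[0,0,0],0],[-0.1,[0,0,0],0],[-0.13,[0,0,0],0],[-0.13,[0,0,0],0],[-0.13,[0,0,0],0],[-0.13,[0,0,0],0]]' 12
```

```text
clock: 10.55
eef_pos: [475.8, -223.4, 31.2]
eef_rot: [-3.141, 0.0, -2.888]
wrist_force: [1.3, -0.0, 3.7]
finger_gap: 41.3
finger_force: 4.9
```

```bash
python3 -m creep '[[-0.15,[0,0,-0.5],0],[-0.15,[0,0,-1.5],0],[-0.15,[0,0,-3],0],[-0.15,[0,0,-5],0],[-0.15,[0,0,-7],0],[-0.15,[0,0,-9],0],[-0.15,[0,0,-11],0],[-0.15,[0,0,-12],0],[-0.15,[0,0,-12.2],0],[-0.15,[0,0,-12.2],0]]'; python3 - <<'E'
from h import *
a=manip.camera("wrist"); cv2.imwrite("pics/w4.png",cv2.resize(a[:,:,::-1][190:340,160:360],None,fx=4,fy=4,interpolation=2))
E
```

```text
clock: 11.55
eef_pos: [475.5, -223.2, 152.7]
eef_rot: [3.141, -0.0, -2.888]
wrist_force: [-1.0, -0.6, -0.6]
finger_gap: 39.8
finger_force: 4.2
```

View pics/w4.png

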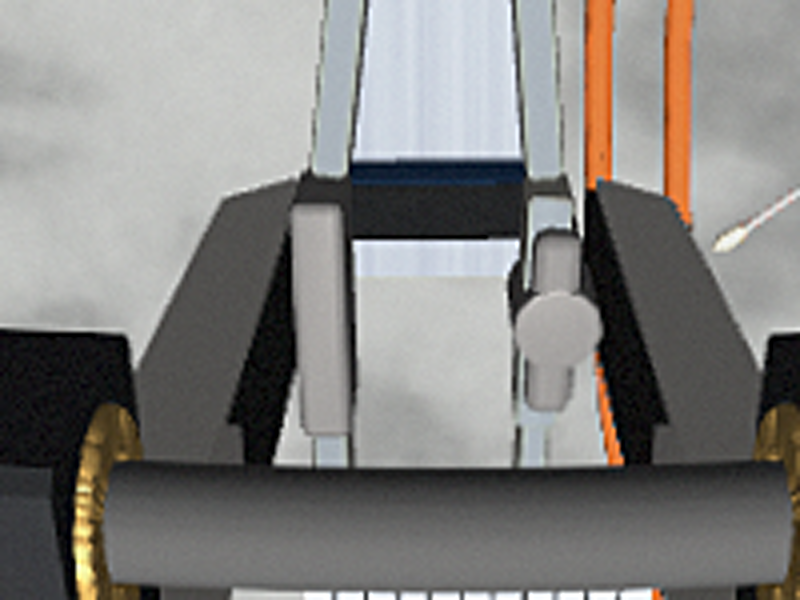

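The tweezers are held level, clear of the rest (visible below). Now squeeze gradually to about 35.5 mm.

```bash
python3 -m creep '[[-0.17,[0,0,0],0],[-0.19,[0,0,0],0],[-0.21,[0,0,0],0],[-0.225,[0,0,0],0],[-0.235,[0,0,0],0],[-0.245,[0,0,0],0],[-0.245,[0,0,0],0],[-0.245,[0,0,0],0],[-0.245,[0,0,0],0]]' 12; python3 - <<'E'
from h import *
a=manip.camera("wrist")[:,:,::-1]; b=manip.camera("top")[:,:,::-1]
f=np.hstack([cv2.resize(a[300:420,200:330],(400,369),interpolation=2),cv2.resize(b[170:262,270:370],(400,369),interpolation=2)]); cv2.imwrite("pics/w5.png",f)
cv2.imwrite("pics/w5full.png",a); cv2.imwrite("pics/t5full.png",b)
E
```

```text
clock: 12.5
eef_pos: [475.6, -223.3, 153.0]
eef_rot: [-3.142, 0.0, -2.888]
wrist_force: [0.6, 0.5, -1.5]
finger_gap: 35.7
finger_force: 6.1
```

View pics/w5.png

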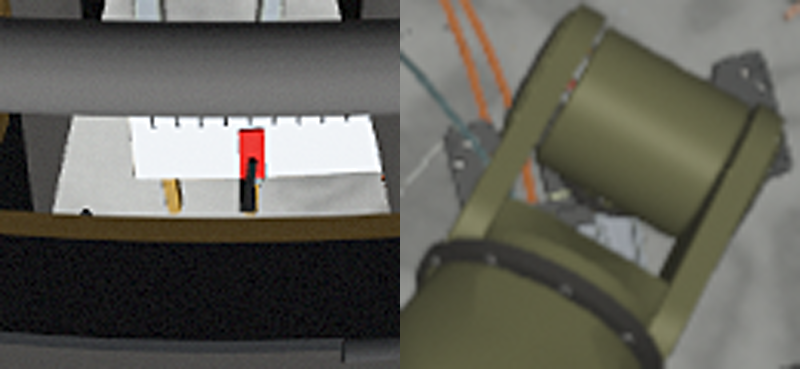

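The needle end (251,160) sits over the red band (columns 240–265, middle 252), so it is centred. I'll hold briefly, check that it is steady, then hand in.

```bash
python3 -m creep '[[-0.245,[0,0,0],0],[-0.245,[0,0,0],0],[-0.245,[0,0,0],0],[-0.245,[0,0,0],0],[-0.245,[0,0,0],0]]'; python3 - <<'E'
from h import *
a=manip.camera("wrist")[:,:,::-1]; b=cv2.imread("pics/w5full.png")
print(np.abs(a[335:375,235:320].astype(int)-b[335:375,235:320]).mean(), manip.read_state()["qd"].round(3))
print(manip.sign_off())
E
```

```text
clock: 13.1
eef_pos: [475.6, -223.3, 153.0]
eef_rot: [-3.142, -0.0, -2.888]
wrist_force: [0.3, 0.3, -0.9]
finger_gap: 35.3
finger_force: 6.1
1.4655882352941176 [ 0.     0.001 -0.    -0.001 -0.     0.001]
the job is handed in; nothing more can be done
None
```

I pressed the white, blue and green keys in order, then lifted the tweezers to about 15 cm. They are held steady with the pointer over the red band, and the job is handed in; the sign-off returned no verdict.

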